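# Roll the feed roller onto the yellow line

## Robot

A 6-joint arm with a two-finger parallel gripper is mounted at the origin on the work surface. World frame = base frame: x ahead of the robot, y to its left, z up, the work surface at z = 0. Lengths are in mm, angles in rad, forces in N, time in s.
With the tool pointing down it reaches from about 400 to 925 mm from the base axis. Payload 12.5 kg.
Tool frame: the origin (TCP) lies at the centre of the arm's flange, where the gripper is bolted on; the fingertips stand 190 mm ahead of it and the grasp point (between the pads) lies 171 mm ahead of it; z points along the fingers, y is the line along which they close (so a half turn about z gives the same grasp; the last joint's range is limited). The gripper opens to 95 mm and grips with 3 to 60 N. Pads are 20 mm wide; open, the fingers measure 119 mm over their backs; the gripper's body (75 mm by 180 mm) begins 59 mm behind the grasp point.
Start: joints at [1.152, 0.491, 1.559, -0, 1.092, -0.106], TCP at [192.304, 594.68, 404.761] pointing down, gripper open.
Joint ranges: [-3.1, 3.1], [-0.84, 2.19], [0.05, 2.79], [-1.13, 4.28], [0.06, 2.93], [-2.69, 2.69]. Speed limits (rad/s): [2.22, 2.22, 2.79, 3.14, 3.14, 3.14].

## Interface

Orientations are given as [roll, pitch, yaw] about the fixed x, y, z axes, in that order (R = Rz(yaw) Ry(pitch) Rx(roll)).
In Python, from cell import env, read_camera, search_frame, cut_out gives the robot as it stands. The module is installed in compiled form; this text tells all that it offers.
- The arm moves only by the tool move_arm, never from a script. Its argument "commands" is a list of rows, each a list of 3 entries, a list of its own where there are three numbers: the shift along the world's x, y, z normalised to -1 to 1, where 1 is 0.03 m, then the turn about the world's z normalised to -1 to 1, where 1 is 0.08 rad, then the opening, from -1 (shut) to 1 (fully open), so that 0 is half open. A call has 1 to 20 rows; each row shifts and turns the commanded pose from where the row before left it; what a row does not reach is not made up. A row lasts 1/12 s, in which the tool goes at most 41.7 mm and 7.16 degrees, less where a joint would pass 70% of its speed; a pose out of reach is approached as far as the arm can. A call with a number of a shift or a turn outside -1 to 1 is refused whole. A call with a gripper value outside its range is refused whole. The fingers move at their own pace and stop on an object; the grip force is fixed at half the most. Time passes only in rows, so rows that do not move let the fingers close. It gives the time, the measured TCP pose, the force, the opening and the grip force at its end, in the units of the state.
- env.state(): the state, without advancing time (a new reading comes with each control period).
- read_camera(name): name is "scene" or "top" or "wrist"; returns a dict with "image" (480x640x3 uint8, red, green, blue), "fx", "fy", "cx", "cy" (pixels), "rvec" (rotation vector, rad) and "tvec" (3), from world to camera coordinates, as OpenCV has them. Camera axes: x right, y down, z forward; pixel columns grow to the right and rows downward; lengths in mm; the calibration is good to about 2 mm. The wrist camera is an equidistant fisheye: a pixel r from the principal point sees the ray r / f radians off the axis. A picture is of the moment at which its call begins. There is no depth.
- env.job_done(): hands the job in; it is judged then, once.
Trained networks look in a picture, given as the dict that the camera call returned (one of the last four; its "shot" number tells which), for a name from the list of things; names that differ only in an ending like _2 or _b are one class to them, and where a whole thing is asked for, a point or a joint stands for the part that bears it (a point fixed in the world has none). Each returns a list of dicts, best first, with "confidence" (0 to 1); they miss things now and then, are a little off and sometimes report something else, mostly with a low value. They report only what shows in the picture. A call takes as long as a camera call. They do not tell look-alikes from the thing itself.
- search_frame(thing, picture): "at" ([column, row] in pixels, amid what is visible of it).
- cut_out(thing, picture): "region" (480x640 bool, what is visible of it) and "at" ([column, row] in pixels, amid what is visible of it).
The state is a dict: "t": time; "joints": joint angles; "qvel": joint speeds; "tau": joint torques, N m; "eef_pos": TCP position; "tcp_rot": TCP orientation; "ft_force": force on the tool from outside, world axes, zero at the start; "moment": the same for the moment, N m; "opening": opening from 0.0 (shut) to 1.0 (fully open); "grip_force": force on a finger pad.
Only numpy, scipy, OpenCV 4.12 (cv2) and the standard library are available. Lean on these libraries where they do the work, as an engineer would, in place of code of your own. Each camera call takes 0.05 s, during which the arm holds its last target. There are 200 camera calls.

## Task

Push the top of the black feed roller sideways with the fingertips, so that it rolls across the grey plate until it lies squarely over the yellow line (not the blue one), its whole length over the line, and leave it at rest there. Roll it; do not pick it up. Leave the oil can, the dish and the screwdriver where they are.

Things in the scene. Friction and masses are not known exactly. Their poses are not given: they have to be found in the camera images.
- plate: fixed grey inspection plate on the green bench, 260 x 460 mm and 30 mm thick, its flat level top 30 mm above the bench. Origin at the centre of its underside, x across its short side, y along its long side, z up. It may be turned on the bench.
- yellow_line: yellow painted line on the plate's top, 190 mm long and 6 mm wide, no step to feel. Origin at the middle of the line on the plate's top face; x runs along the line, y across it. It lies across the plate, 110 to 150 mm to one side or the other of the plate's middle, parallel to the plate's short side.
- blue_line: blue line, alike, on the other side of the plate's middle. Not the one wanted.
- roller: loose smooth black feed roller with bare aluminium ends, slippery (friction about 0.25 on fingers and plate), a cylinder 36 mm in diameter, 120 mm long, about 0.3 kg, lying near the plate's middle, within 3 degrees of parallel to the lines. Origin at its centre; x along its axis; y, z turn as it rolls (z up at the start; a white stripe marks its top). A light push rolls it; let go at 50 mm/s it runs on about 2 mm, at 150 mm/s 15 mm.
- oil_can: loose red oil can with a thin brass spout, 48 mm in diameter and 110 mm high, standing on the bench beyond one end of the plate. Origin at the centre of its underside. To be left alone.
- pin_dish: loose shallow round steel dish, 76 mm in diameter and 22 mm high, on the bench beyond the other end of the plate. Origin at the centre of its underside. To be left alone.
- driver: loose screwdriver, 170 mm long, lying on the bench beyond the plate's far long side. Origin on its underside near its middle. To be left alone.
There are look-alikes about, which are no part of the job. What is meant by the roller is not turquoise, and is the smaller of those in its own colour.

How it is judged:
By the outcome, as a careful person would: the job done as asked, in the order asked, and still so for the second after the job is handed in, with the robot touching nothing.
It also fails if it takes over 35 s, if anything falls off the work surface, if the arm or the gripper's body presses on something with over 40 N, if the wrist force passes 120 N, or if a joint passes its speed limit or range.

## Working session

There is one attempt and no reset: what is moved stays moved. The work goes in short steps, Python scripts to look and compute and a tool call to move; the robot and the scene stay as the last step left them, time stands still between calls to the robot, and variables do not carry over. Pictures are saved under pics/ and viewed, at most 10 in all, crops included, and the job is handed in when it is done.

Besides the shell and the picture viewer there is one more tool, called after "Emit:" as name(argument=value, ...) on one line, values as JSON. move_arm: Moves the arm, as the interface text tells. Its arguments: {"type":"object","properties":{"commands":{"type":"array","items":{"type":"array"}}},"required":["commands"]}

```bash
mkdir -p pics; cat > h.py <<'E'
import numpy as np, cv2
from cell import env, read_camera, search_frame, cut_out
def ray(p,uv,z):
    R=cv2.Rodrigues(np.array(p["rvec"],float))[0]; t=np.array(p["tvec"],float).ravel()
    uv=np.atleast_2d(np.array(uv,float))
    d=np.c_[(uv[:,0]-p["cx"])/p["fx"],(uv[:,1]-p["cy"])/p["fy"],np.ones(len(uv))]@R
    c=-R.T@t
    return c+d*((z-c[2])/d[:,2])[:,None]
def proj(p,X):
    R=cv2.Rodrigues(np.array(p["rvec"],float))[0]; t=np.array(p["tvec"],float).ravel()
    x=np.atleast_2d(np.array(X,float))@R.T+t
    return np.c_[x[:,0]/x[:,2]*p["fx"]+p["cx"],x[:,1]/x[:,2]*p["fy"]+p["cy"]]
def save(n,im): cv2.imwrite("pics/"+n+".png",im[:,:,::-1])
E
python3 - <<'E'
from h import *
s=env.state(); print(s)
for n in ("top","scene"):
    p=read_camera(n); save(n+"1",p["image"])
    for th in ("roller","yellow_line","blue_line","plate","oil_can","pin_dish","driver"):
        for d in cut_out(th,p):
            m=d["region"]; r=cv2.minAreaRect(np.argwhere(m)[:,::-1].astype(np.float32))
            print(n,th,round(d["confidence"],2),np.round(d["at"]),m.sum(),np.round(ray(p,d["at"],30 if th!="roller" else 48)[0]),np.round(ray(p,cv2.boxPoints(r),30)[:,:2]).tolist())
E
```

```text
{'t': 0.0, 'joints': array([ 1.15240718e+00,  4.91614431e-01,  1.55944022e+00, -1.50218283e-05,
        1.09168013e+00, -1.05605213e-01]), 'qvel': array([0.00116801, 0.0002824 , 0.00021735, 0.00175834, 0.00030959,
       0.00026969]), 'tau': array([-3.64290991e-04, -6.12645006e+01, -2.58192819e+01,  6.93344395e-02,
        4.81501746e-02, -6.55046006e-05]), 'eef_pos': array([192.29336513, 594.66510134, 404.13070771]), 'tcp_rot': array([-3.14045548e+00, -1.07142404e-04,  2.82881559e+00]), 'ft_force': array([ 0.55765001,  0.52293156, -0.67622962]), 'moment': array([ 0.00093429, -0.00102195, -0.07924046]), 'grip_force': 0.0, 'opening': 0.9975943076301623}
top roller 0.7 [295. 228.] 1072 [551.  55.  48.] [[619.0, 83.0], [626.0, 44.0], [498.0, 20.0], [491.0, 58.0]]
top roller 0.62 [169. 375.] 1987 [255. 305.  48.] [[259.0, 400.0], [298.0, 231.0], [250.0, 218.0], [212.0, 386.0]]
top roller 0.62 [470. 255.] 1068 [ 493. -305.   48.] [[547.0, -271.0], [560.0, -308.0], [443.0, -342.0], [430.0, -306.0]]
top yellow_line 0.62 [237. 258.] 174 [490. 177.  30.] [[609.0, 216.0], [611.0, 206.0], [443.
[... 1095 characters left out ...]
_line 0.56 [400. 243.] 131 [523. 188.  30.] [[442.0, 164.0], [439.0, 170.0], [615.0, 212.0], [618.0, 206.0]]
scene blue_line 0.66 [307. 292.] 128 [611. -66.  30.] [[508.0, -93.0], [505.0, -88.0], [679.0, -45.0], [681.0, -50.0]]
scene plate 0.81 [340. 274.] 16978 [581.  20.  30.] [[498.0, -210.0], [331.0, 304.0], [649.0, 293.0], [758.0, -154.0]]
scene oil_can 0.92 [210. 312.] 653 [ 614. -287.   30.] [[572.0, -320.0], [564.0, -272.0], [661.0, -257.0], [668.0, -303.0]]
scene pin_dish 0.8 [456. 220.] 473 [485. 352.  30.] [[437.0, 342.0], [454.0, 413.0], [521.0, 383.0], [504.0, 314.0]]
scene driver 0.88 [384. 347.] 563 [784.  60.  30.] [[777.0, 8.0], [729.0, 172.0], [759.0, 175.0], [804.0, 13.0]]
```

View pics/top1.png

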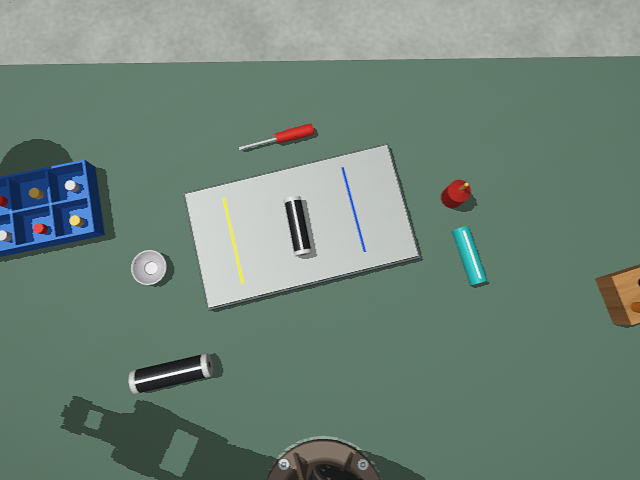

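```bash
python3 - <<'E'
from h import *
im=cv2.imread("pics/top1.png")[:,:,::-1]
save("crop1",cv2.resize(im[170:310,200:390],None,fx=4,fy=4,interpolation=cv2.INTER_CUBIC))
p=read_camera("top"); im=p["image"].astype(int)
R,G,B=im[...,0],im[...,1],im[...,2]
hsv=cv2.cvtColor(p["image"],cv2.COLOR_RGB2HSV)
def rect(m,z,n):
    k,l,st,c=cv2.connectedComponentsWithStats(m.astype(np.uint8))
    for i in range(1,k):
        if st[i,4]>60:
            pts=ray(p,np.argwhere(l==i)[:,::-1],z)[:,:2]
            q=cv2.minAreaRect(pts.astype(np.float32)); mu=pts.mean(0); w,v=np.linalg.eigh(np.cov(pts.T))
            e=v[:,1]*np.sign(v[0,1]); print(n,st[i,4],np.round(c[i]),np.round(mu,1),"rect",np.round(q[0],1),np.round(q[1]),"ang",round(np.degrees(np.arctan2(e[1],e[0])),2))
box=np.zeros(R.shape,bool); box[160:320,190:400]=1
rect(box&(R>120)&(G>100)&(B<0.6*G),30,"yellow")
rect(box&(B>R+40)&(B>G+20),30,"blue")
for d in cut_out("roller",p): rect(d["region"],48,"roller")
for d in cut_out("plate",p)[:1]: rect(d["region"],30,"plate")
R_=cv2.Rodrigues(np.array(p["rvec"]))[0]; print("cam",-R_.T@np.array(p["tvec"]).ravel())
E
```

```text
yellow 216 [233. 241.] [526.9 187. ] rect [528.7 187.4] [188.   5.] ang 13.69
blue 257 [353. 209.] [594.3 -67.7] rect [595.2 -67.5] [189.   6.] ang 13.73
roller 1047 [469. 255.] [ 491.6 -301.4] rect [ 492.6 -301.4] [119.  38.] ang 15.89
roller 1089 [297. 226.] [554.4  50.9] rect [555.   50.8] [128.  40.] ang 10.35
roller 1839 [170. 373.] [257.8 303.8] rect [257.3 303.9] [ 45. 168.] ang -77.13
plate 24415 [299. 227.] [557.5  46.2] rect [560.3  46.9] [260. 459.] ang -76.3
cam [ 380.48847051   -2.83848063 1018.86573522]
```

View pics/scene1.png

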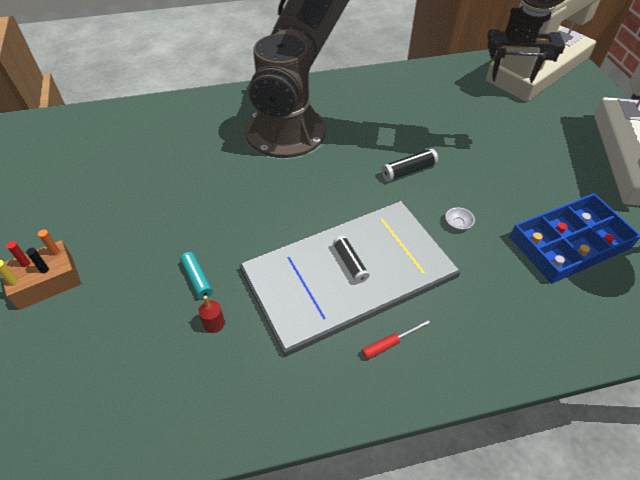

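View pics/crop1.png

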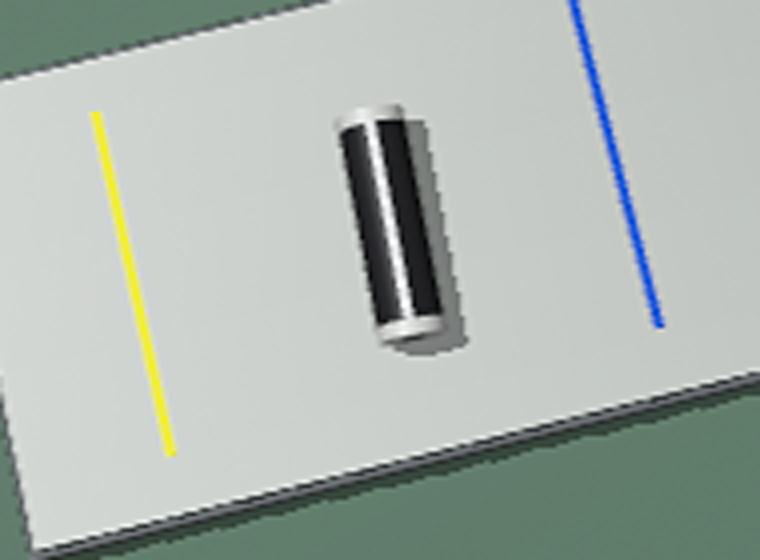

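Emit:
move_arm(commands=[[[0.6,-0.95,0],-0.65,0.2],[[0.6,-0.95,0],-0.65,0.2],[[0.6,-0.95,0],-0.65,0.2],[[0.6,-0.95,0],-0.65,0.2],[[0.6,-0.95,0],-0.65,0.2],[[0.6,-0.95,0],-0.65,0.2],[[0.6,-0.95,0],-0.65,0.2],[[0.6,-0.95,0],-0.65,0.2],[[0.6,-0.95,0],-0.65,0.2],[[0.6,-0.95,0],-0.65,0.2],[[0.6,-0.95,0],-0.65,0.2],[[0.6,-0.95,0],-0.65,0.2],[[0.6,-0.95,0],-0.65,0.2],[[0.6,-0.95,0],-0.65,0.2],[[0.6,-0.95,0],-0.65,0.2],[[0.6,-0.95,0],-0.65,0.2],[[0.6,-0.95,0],-0.65,0.2],[[0.6,-0.95,0],-0.65,0.2],[[0.6,-0.95,0],-0.65,0.2],[[0.6,-0.95,0],-0.4,0.2]])

```text
t: 2.62
eef_pos: [553.0, 23.0, 404.9]
tcp_rot: [3.141, 0.0, 1.806]
ft_force: [-0.0, -0.1, -0.1]
opening: 0.6
grip_force: 0.0
```

The look-alikes in the top view are the small black roller on the plate (297,226), the bigger black one on the bench (170,373) and the turquoise one (469,255). I choose the one at (297,226). In the crop it is black with aluminium ends and a stripe running from (375,122) to (402,322). The yellow line is on its left, from (97,112) to (172,457).

```bash
python3 - <<'E'
from h import *
p=read_camera("top"); save("top2",p["image"])
im=cv2.imread("pics/top1.png")[:,:,::-1]
ii=np.array([[200+x/4,170+y/4] for x,y in [(375,122),(402,322)]])
a,b=ray(p,ii,66)[:,:2]; print("stripe",a,b,(a+b)/2,np.degrees(np.arctan2(*(a-b)[::-1])))
hsv=cv2.cvtColor(im,cv2.COLOR_RGB2GRAY)
m=np.zeros((480,640),bool); m[195:258,280:315]=1
m&=hsv<70
pts=ray(p,np.argwhere(m)[:,::-1],48)[:,:2]; q=cv2.minAreaRect(pts.astype(np.float32)); print("dark",q)
c=np.array([528.5,187.3]);th=np.radians(13.7);u=np.array([np.cos(th),np.sin(th)]);n=np.array([-u[1],u[0]])
for r in ((a+b)/2,np.array(q[0])): print("to line along n",(c-r)@n,"along u",(r-c)@u, "start -42n", r-42*n)
E
```

```text
stripe [604.78844731  56.33461376] [500.90435918  42.21135391] [552.84640324  49.27298384] 7.742015850985229
dark ((552.4832763671875, 48.920989990234375), (116.1515121459961, 33.738956451416016), 11.14733600616455)
to line along n 139.86618309650837 along u -9.036335967671882 start -42n [562.79360538   8.4679208 ]
to line along n 140.12216011251732 along u -9.472497135907224 start -42n [562.4304785    8.11592695]
```

Emit:
move_arm(commands=[[[0.32,-0.5,-0.4],0,0.2],[[0,0,-0.8],0,0.2],[[0,0,-0.8],0,0.2],[[0,0,-0.8],0,0.2],[[0,0,-0.8],0,0.2],[[0,0,-0.8],0,0.2],[[0,0,-0.7],0,0.2],[[0,0,-0.25],0,0.2],[[0,0,0],0,0.2],[[0,0,0],0,0.2]])

```text
t: 3.5
eef_pos: [562.2, 9.7, 244.8]
tcp_rot: [3.141, 0.0, 1.809]
ft_force: [-0.9, 0.1, -0.3]
opening: 0.602
grip_force: 0.0
```

```bash
python3 - <<'E'
from h import *
p=read_camera("wrist"); save("w1",p["image"]); print(env.state()["ft_force"])
E
```

```text
[-0.67483757 -0.41582992  0.34476478]
```

View pics/w1.png

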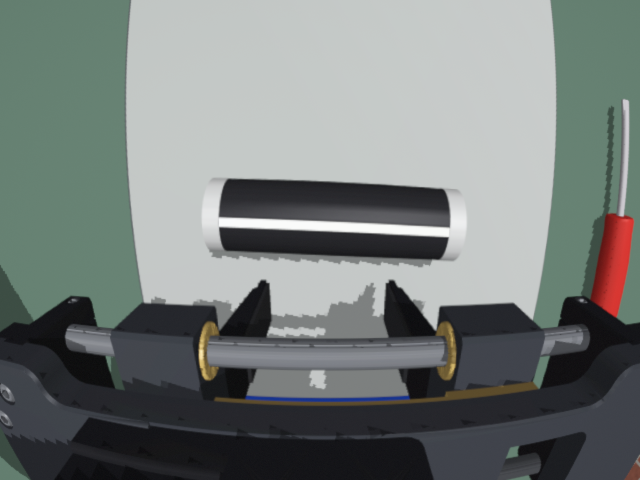

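The wrist view shows the roller level ahead of the fingers, at rows 180–260 and columns 203–465. The fingertips at columns 265 and 390 sit well inside its ends.

Emit:
move_arm(commands=[[[-0.024,0.097,0],0,0.2],[[-0.024,0.097,0],0,0.2],[[-0.016,0.065,0],0,0.2],[[-0.016,0.065,0],0,0.2],[[-0.016,0.065,0],0,0.2],[[-0.016,0.065,0],0,0.2],[[-0.016,0.065,0],0,0.2],[[-0.016,0.065,0],0,0.2],[[-0.024,0.097,0],0,0.2],[[-0.032,0.13,0],0,0.2],[[-0.032,0.13,0],0,0.2],[[-0.032,0.13,0],0,0.2],[[-0.032,0.13,0],0,0.2],[[-0.032,0.13,0],0,0.2],[[-0.032,0.13,0],0,0.2],[[-0.032,0.13,0],0,0.2],[[-0.032,0.13,0],0,0.2],[[-0.032,0.13,0],0,0.2],[[-0.032,0.13,0],0,0.2],[[-0.024,0.097,0],0,0.2]])

```text
t: 5.22
eef_pos: [546.4, 72.5, 244.2]
tcp_rot: [3.142, -0.0, 1.809]
ft_force: [-0.6, -0.6, 0.2]
opening: 0.597
grip_force: 0.0
```

```bash
cat >> h.py <<'E'
def fish(p,uv,z):
    R=cv2.Rodrigues(np.array(p["rvec"],float))[0]; t=np.array(p["tvec"],float).ravel()
    uv=np.atleast_2d(np.array(uv,float)); a=np.c_[(uv[:,0]-p["cx"])/p["fx"],(uv[:,1]-p["cy"])/p["fy"]]
    r=np.linalg.norm(a,axis=1); d=np.c_[a*(np.sin(r)/np.maximum(r,1e-9))[:,None],np.cos(r)]@R
    c=-R.T@t; return c+d*((z-c[2])/d[:,2])[:,None]
def wristlook(name):
    p=read_camera("wrist"); save(name,p["image"]); s=env.state()
    print(s["t"],s["eef_pos"],s["tcp_rot"][2],s["ft_force"])
    d=[x for x in cut_out("roller",p) if x["confidence"]>.3]
    for x in d:
        pts=fish(p,np.argwhere(x["region"])[:,::-1],48)[:,:2]; q=cv2.minAreaRect(pts.astype(np.float32)); print("roller",x["at"],np.round(pts.mean(0),1),q)
    im=p["image"].astype(int); R,G,B=im[...,0],im[...,1],im[...,2]
    m=((R>120)&(G>100)&(B<0.5*G)).astype(np.uint8)
    k,l,st,c=cv2.connectedComponentsWithStats(m)
    for i in range(1,k):
        if st[i,4]>100:
            pts=fish(p,np.argwhere(l==i)[:,::-1],30)[:,:2]; q=cv2.minAreaRect(pts.astype(np.float32)); print("yellow",c[i],np.round(pts.mean(0),1),q)
    return p
E
python3 - <<'E'
from h import *
wristlook("w2")
E
```

```text
5.2667 [546.30621607  72.78699997 244.25151758] 1.8091328698658837 [-1.008725    0.6050401   0.62514855]
roller [335.9, 239.6] [542.7 103.6] ((543.6378173828125, 103.47028350830078), (134.53692626953125, 38.56721496582031), 11.143858909606934)
yellow [343.42340951  73.48455837] [525.3 188. ] ((527.2421875, 188.47251892089844), (189.61622619628906, 5.272486686706543), 13.599604606628418)
```

View pics/w2.png

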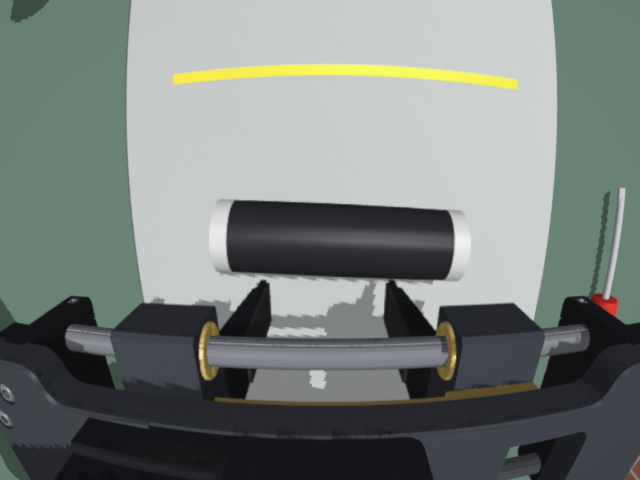

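The roller is ahead at (336,240), with the line at row 75. Its right end still lags a little, about 2.5°. The steady push carries it along without turning it, so I'll widen the fingers and give short, firmer nudges to square it.

Emit:
move_arm(commands=[[[0,0,0],0,0.7],[[0,0,0],0,0.7],[[0,0,0],0,0.7],[[-0.05,0.2,0],0,0.7],[[-0.05,0.2,0],0,0.7],[[-0.05,0.2,0],0,0.7],[[-0.05,0.2,0],0,0.7],[[0,0,0],0,0.7],[[0,0,0],0,0.7],[[0,0,0],0,0.7]])

```text
t: 6.15
eef_pos: [540.5, 96.2, 244.2]
tcp_rot: [3.142, 0.0, 1.809]
ft_force: [0.1, -0.0, 0.2]
opening: 0.852
grip_force: 0.0
```

```bash
python3 - <<'E'
from h import *
wristlook("w3")
E
```

```text
6.2 [540.57318859  95.98387282 244.26185719] 1.8089058617813314 [-0.54104484 -0.11981276  0.02908854]
roller [21.5, 8.9] [307.7 226.6] ((305.9278564453125, 225.80691528320312), (16.912109375, 52.484458923339844), 84.82975006103516)
roller [340.1, 215.9] [534.8 138.6] ((535.9068603515625, 138.3756103515625), (134.33860778808594, 38.320159912109375), 13.531771659851074)
yellow [343.76225982 118.868655  ] [525.4 187.6] ((527.5364990234375, 188.10873413085938), (189.21241760253906, 5.4730730056762695), 13.613849639892578)
```

Emit:
move_arm(commands=[[[-0.032,0.13,0],0,0.7],[[-0.032,0.13,0],0,0.7],[[-0.016,0.065,0],0,0.7],[[-0.016,0.065,0],0,0.7],[[-0.016,0.065,0],0,0.7],[[-0.016,0.065,0],0,0.7],[[-0.016,0.065,0],0,0.7],[[-0.02,0.081,0],0,0.7],[[-0.02,0.081,0],0,0.7],[[-0.02,0.081,0],0,0.7],[[-0.02,0.081,0],0,0.7],[[-0.02,0.081,0],0,0.7],[[-0.02,0.081,0],0,0.7],[[-0.02,0.081,0],0,0.7],[[-0.02,0.081,0],0,0.7],[[-0.02,0.081,0],0,0.7],[[-0.016,0.065,0],0,0.7],[[-0.008,0.033,0],0,0.7],[[0,0,0],0,0.7],[[0,0,0],0,0.7]])

```text
t: 7.92
eef_pos: [530.1, 138.4, 244.3]
tcp_rot: [3.142, 0.0, 1.809]
ft_force: [0.6, 0.1, -0.2]
opening: 0.848
grip_force: 0.0
```

```bash
python3 - <<'E'
from h import *
p=wristlook("w4")
t=read_camera("top"); save("top4",t["image"])
for d in cut_out("roller",t):
    pts=ray(t,np.argwhere(d["region"])[:,::-1],48)[:,:2]; print("top",d["at"],d["confidence"],cv2.minAreaRect(pts.astype(np.float32)))
E
```

```text
7.9667 [530.11569394 138.34691353 244.22728116] 1.8088229977891355 [0.08373151 0.18159759 0.82445557]
roller [340.9, 242.4] [527.6 169.1] ((528.8037719726562, 169.25823974609375), (134.77349853515625, 38.58988571166992), 13.51980972290039)
roller [22.1, 35.2] [303.8 252.2] ((300.1250915527344, 254.72796630859375), (47.1612663269043, 60.96322250366211), 13.364359855651855)
yellow [345.69857263 200.04869857] [526.5 187.8] ((527.4558715820312, 187.85885620117188), (189.5510711669922, 6.068374156951904), 13.64118480682373)
top [469.2, 253.2] 0.85 ((493.07354736328125, -301.0632019042969), (120.3742446899414, 39.222557067871094), 16.755496978759766)
```

View pics/w4.png

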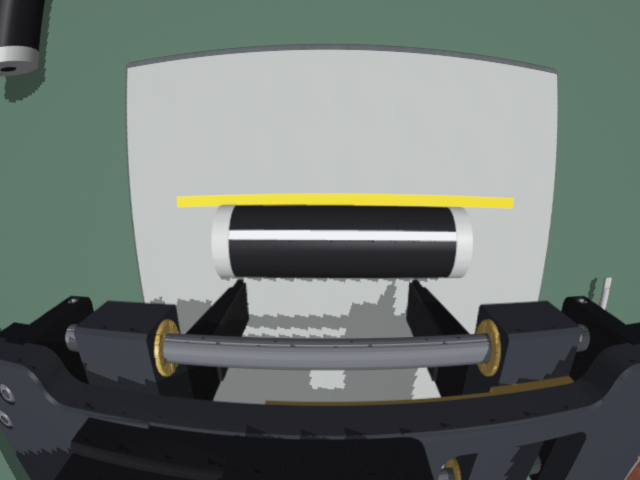

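The roller is squared at (341,242), and the line at row 200 is just ahead, about 18 mm to go.

Emit:
move_arm(commands=[[[-0.008,0.033,0],0,0.7],[[-0.012,0.049,0],0,0.7],[[-0.012,0.049,0],0,0.7],[[-0.012,0.049,0],0,0.7],[[-0.012,0.049,0],0,0.7],[[-0.012,0.049,0],0,0.7],[[-0.012,0.049,0],0,0.7],[[-0.012,0.049,0],0,0.7],[[-0.012,0.049,0],0,0.7],[[-0.012,0.049,0],0,0.7],[[0,0,0],0,0.7],[[0,0,0],0,0.7],[[0,0,0],0,0.7]])

```text
t: 9.2
eef_pos: [526.6, 152.6, 244.2]
tcp_rot: [3.142, -0.0, 1.809]
ft_force: [0.4, 0.1, -0.1]
opening: 0.851
grip_force: 0.0
```

```bash
python3 - <<'E'
from h import *
p=wristlook("w5")
E
```

```text
9.25 [526.63478491 152.56859856 244.2426274 ] 1.8087833942316367 [-0.4973026   0.62851687  0.46798816]
roller [336.9, 238.4] [524. 184.] ((525.1380615234375, 183.93939208984375), (134.2742156982422, 37.726261138916016), 13.492300033569336)
roller [21.0, 43.6] [302.2 260.8] ((301.6627502441406, 265.34588623046875), (44.151527404785156, 77.70032501220703), 21.93814468383789)
yellow [195.68181818 226.62987013] [445.1 168.2] ((444.6957702636719, 168.19821166992188), (19.477338790893555, 5.149295330047607), 13.033588409423828)
yellow [491.48285714 227.13428571] [607.6 207.7] ((607.38330078125, 207.43197631835938), (24.865541458129883, 5.352227210998535), 14.409523010253906)
```

Emit:
move_arm(commands=[[[-0.008,0.033,0],0,0.7],[[-0.008,0.033,0],0,0.7],[[-0.008,0.033,0],0,0.7],[[0,0,0],0,0.7],[[0,0,0],0,0.7],[[0.024,-0.097,0],0,0.7],[[0.08,-0.32,0],0,0.7],[[0.08,-0.32,0.3],0,0.7],[[0.16,-0.64,0.5],0,0.7],[[0.2,-0.8,0.6],0,0.7],[[0.2,-0.8,0.6],0,0.7],[[0.2,-0.8,0.6],0,0.7],[[0.2,-0.8,0.6],0,0.7],[[0.2,-0.8,0.6],0,0.7],[[0,0,0],0,0.7],[[0,0,0],0,0.7]])

```text
t: 10.63
eef_pos: [566.1, -7.5, 359.4]
tcp_rot: [3.14, 0.001, 1.806]
ft_force: [-0.7, 0.6, -0.5]
opening: 0.85
grip_force: 0.0
```

```bash
cat > chk.py <<'E'
from h import *
import sys
p=wristlook("w"+sys.argv[1]); t=read_camera("top"); s=read_camera("scene")
save("t"+sys.argv[1],cv2.resize(t["image"][170:310,170:360],None,fx=4,fy=4,interpolation=cv2.INTER_CUBIC))
c=np.array([528.3,187.5]);th=np.radians(13.68);u=np.array([np.cos(th),np.sin(th)]);n=np.array([-u[1],u[0]])
for nm,q in (("top",t),("scene",s)):
    lines=[]
    im=q["image"].astype(int); m=(im[...,0]>120)&(im[...,1]>100)&(im[...,2]<.5*im[...,1])
    pr=proj(q,np.r_[c,30])[0]; g=np.mgrid[:480,:640]; m&=np.hypot(g[1]-pr[0],g[0]-pr[1])<80
    L=ray(q,np.argwhere(m)[:,::-1],30)[:,:2]; side=(L-c)@u
    ends=[L[side<0].mean(0) if (side<0).any() else None, L[side>0].mean(0) if (side>0).any() else None]
    for d in cut_out("roller",q):
        pts=ray(q,np.argwhere(d["region"])[:,::-1],48)[:,:2]; R=cv2.minAreaRect(pts.astype(np.float32))
        if np.hypot(*(np.array(R[0])-c))<40:
            print(nm,d["confidence"],np.round(R[0],1),np.round(R[1]),round(R[2],1))
            for cc in (R[0],pts.mean(0)): print("  off n vs ends",[None if e is None else round((np.array(cc)-e)@n,1) for e in ends],"u",round((np.array(cc)-c)@u,1))
E
python3 chk.py 6
```

```text
10.6833 [565.84590039  -6.56395706 358.47588586] 1.8071422456255974 [-0.11725683  0.87433017  0.03469839]
roller [334.0, 9.5] [526.  177.5] ((525.8421630859375, 177.89259338378906), (126.41313934326172, 21.88747215270996), 13.99448299407959)
yellow [240.79166667   9.875     ] [446.8 168.8] ((446.5599060058594, 168.74093627929688), (23.721067428588867, 5.17467737197876), 13.035539627075195)
yellow [430.55487805  11.29268293] [603.9 206.8] ((603.9569091796875, 206.85671997070312), (29.723424911499023, 4.75157356262207), 13.722865104675293)
top 0.95 [533.9 188.8] [111.  37.] 13.4
  off n vs ends [None, np.float64(0.2)] u 5.7
  off n vs ends [None, np.float64(0.5)] u 8.9
```

View pics/t6.png

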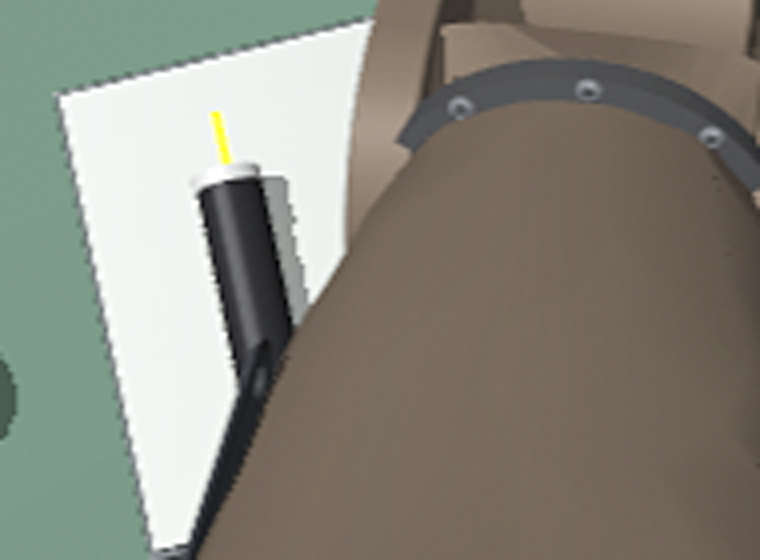

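The crop shows the roller over the line, with the yellow coming out in the middle of its far end at (222,140), but the arm hides the near half. I'll back off for a clear view.

Emit:
move_arm(commands=[[[0,-0.9,0.3],0,0.7],[[0,-0.9,0.3],0,0.7],[[0,-0.9,0.3],0,0.7],[[0,-0.9,0.2],0,0.7],[[0,-0.9,0],0,0.7],[[0,-0.9,0],0,0.7],[[0,-0.9,0],0,0.7],[[0,0,0],0,0.7],[[0,0,0],0,0.7]])

```text
t: 11.68
eef_pos: [566.2, -195.3, 390.6]
tcp_rot: [-3.141, -0.001, 1.807]
ft_force: [-0.4, 0.0, 0.6]
opening: 0.847
grip_force: 0.0
```

```bash
python3 chk.py 7
```

```text
11.7333 [ 566.20334274 -194.42664631  390.71829192] 1.8084659016348055 [-0.50745529  0.57673589  0.93460937]
roller [264.3, 311.8] [ 507.1 -291. ] ((495.068115234375, -296.12091064453125), (120.40391540527344, 37.42094039916992), 16.355199813842773)
top 0.87 [525.8 186.3] [129.  40.] 13.7
  off n vs ends [np.float64(-0.6), np.float64(-0.7)] u -2.7
  off n vs ends [np.float64(-0.4), np.float64(-0.5)] u -4.5
scene 0.82 [522.7 184.9] [141.  43.] 13.6
  off n vs ends [np.float64(-1.7), np.float64(-1.4)] u -6.1
  off n vs ends [np.float64(-2.0), np.float64(-1.8)] u -4.1
```

View pics/t7.png

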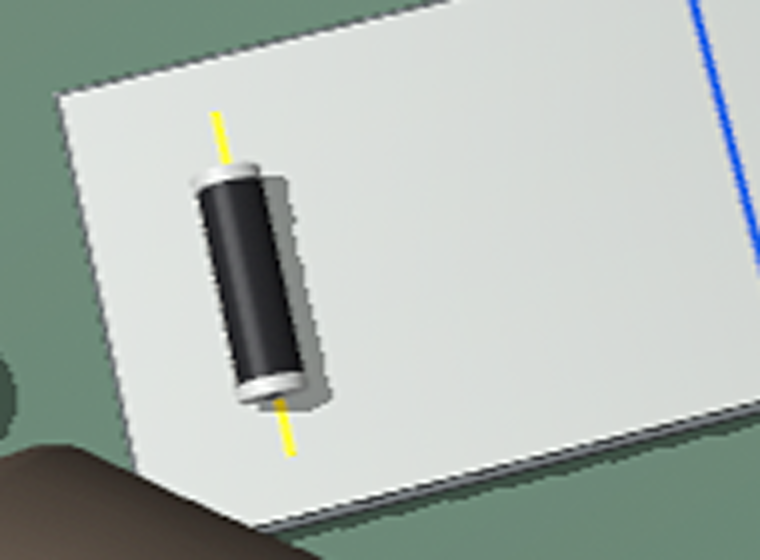

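The clear view shows the roller lying along the line. Yellow comes out in the middle of both ends, at (222,140) and (285,425), it sits within about 1–2 mm of the line and the angle matches. The arm is clear, so I'm handing in.

```bash
python3 -c "
from cell import env
print(env.job_done())"
```

```text
the job is handed in; nothing more can be done
None
```

I rolled the small black roller onto the yellow line and handed the job in at about 12 s; it lies square, within about 2 mm of the line, its whole length over it and at rest, with the arm clear and nothing else touched.

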